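# Shut off the air and spring-check the draw gauge

## Robot

A 6-joint arm with a two-finger parallel gripper is mounted at the origin on the work surface. World frame = base frame: x ahead of the robot, y to its left, z up, the work surface at z = 0. Lengths are in m, angles in rad, forces in N, time in s.
With the tool pointing down it reaches from about 0.375 to 0.9 m from the base axis. Payload 3.1 kg.
Tool frame: the origin (TCP) lies between the finger pads; the fingertips stand 8 mm ahead of it and the grasp point (between the pads) lies 11 mm behind it; z points along the fingers, y is the line along which they close (so a half turn about z gives the same grasp; the last joint's range is limited). The gripper opens to 87 mm and grips with 3 to 60 N. Pads are 19 mm wide; open, the fingers measure 117 mm over their backs; the gripper's body (75 mm by 190 mm) begins 51 mm behind the grasp point.
Start: joints at [-1.339, 0.527, 1.433, -0, 1.181, -0.178], TCP at [0.249, -0.573, 0.231] pointing down, gripper open.
Joint ranges: [-3.08, 3.08], [-0.75, 2.2], [0.22, 2.44], [-1.43, 4.57], [0, 2.65], [-2.85, 2.85]. Speed limits (rad/s): [2.79, 2.79, 3.14, 3.14, 3.14, 3.14].

## Interface

Orientations are given as a unit quaternion [x, y, z, w].
In Python, from rig import robot gives the robot as it stands.
- The arm moves only by the tool move_arm, never from a script. Its argument "motion" is text: rows parted by semicolons, each of 5 numbers parted by spaces: the opening, from -1 (shut) to 1 (fully open), then the shift along the tool's x, y, z normalised to -1 to 1, where 1 is 0.2 m, then the turn about the tool's z normalised to -1 to 1, where 1 is pi rad. A call has 1 to 12 rows; each row is the pose to reach, as a shift and turn from the pose commanded when the call began, along the tool's axes at that moment, turning the shorter way round; what a row does not reach only later rows make up. A row lasts 1/12 s, in which the tool goes at most 41.7 mm and 7.16 degrees, less where a joint would pass 70% of its speed; a pose out of reach is approached as far as the arm can. A call with a number of a shift or a turn outside -1 to 1 is refused whole. A call with a gripper value outside its range is refused whole. The fingers move at their own pace and stop on an object; "newtons" is the grip in N (left out, the last holds). Time passes only in rows, so rows that repeat a pose let the fingers close. It gives the time, the measured TCP pose, the force, the opening and the grip force at its end, in the units of the state.
- robot.get_obs(): the state, without advancing time (a new reading comes with each control period).
- robot.camera(name): name is "scene" or "top" or "wrist"; returns (picture, depth): 400x640x3 uint8, red, green, blue; 400x640 float32, m along the optical axis (not along the pixel's ray), 0 where there is no reading.
- robot.camera_model(name): a dict with "mtx" (3x3 intrinsics, pixels), "position" and "attitude" of the camera in the world. Camera axes: x right, y down, z forward; pixel columns grow to the right and rows downward; lengths in m; the calibration is good to about 2 mm. A picture is of the moment at which its call begins: read the wrist's pose just before it. camera_model takes no time and is no camera call; for the wrist camera it gives the pose at the moment of the call.
- robot.hand_in(): hands the job in; it is judged then, once.
The state is a dict: "time": time; "q": joint angles; "joint_velocities": joint speeds; "joint_torque": joint torques, N m; "position": TCP position; "tool_rot": TCP orientation; "ft_force": force on the tool from outside, world axes, zero at the start; "moment": the same for the moment, N m; "grip_width": finger opening in m; "grip_force": force on a finger pad.
Only numpy, scipy, OpenCV 4.12 (cv2) and the standard library are available. Lean on these libraries where they do the work, as an engineer would, in place of code of your own. Each camera call takes 0.05 s, during which the arm holds its last target. There are 200 camera calls.

## Task

Take the air off before a spring check: turn the knob with the red collar anticlockwise all the way to its stop, and leave the blue-collared knob alone. Only then pull the orange handle of the sprung gauge out until its yellow pointer is level with the red marker, not past it, hold it there for a second, and ease it gently back home without letting it snap. Let go of everything, and leave the marker and the other things on the bench where they are.

Things in the scene. Friction and masses are not known exactly. Their poses are not given: they have to be found in the camera images.
- red_unit: fixed white air unit with the RED collar: box 100 x 100 mm, 50 mm high, origin at the centre of its underside, on the bench. On its top a red collar (72 mm across, 6 mm thick) with white scale ticks, in it a black wing knob. A dark pressure dial 50 mm across and 42 mm high stands behind it, centred 90 mm along its own +x. Its own -x faces roughly the robot.
- red_knob (a joint): angle of the black wing knob in the red collar, rad, about the vertical through the unit's origin. 0 is the stop, fully anticlockwise seen from above; the value grows clockwise to 4.71. The knob starts 1.2 to 2.4 rad from the stop and stays where it is left (friction about 0.08 N m, no spring), so it needs one or two grasps of at most 1.5 rad.
- red_knob_grip (a point): grip point on the red-collared knob's axis, 87 mm above the bench. The knob is a bar 46 mm long, 14 mm thick, its top 94 mm and its foot (a round skirt of 48 mm across) 64 mm above the bench. This frame turns with the knob: its x lies along the bar and the white pointer line on top lies to its -x. At the stop the pointer shows to the unit's own -x, where the first tick and a small steel stud are.
- blue_unit: a second fixed air unit, the same but with a BLUE collar; its knob is to be left as it is. Origin at the centre of its underside.
- blue_knob_pointer (a point): outer end of the white pointer line on the blue-collared knob, 20 mm from its axis, 94 mm above the bench
- gauge: fixed sprung draw gauge lying on the bench: aluminium foot 100 mm wide (y), from 100 mm before (-x) to 170 mm behind (+x) its origin, two rails along x whose tops are 20 mm high, and a white spring housing 70 mm wide and 52 mm high from x = 90 to 170 mm. The origin is on the bench under the handle's home place. The handle pulls out along the gauge's own -x, roughly towards the robot.
- gauge_slide (a joint): how far the slide is pulled out, m: 0 is home (it rests there against its stop), 0.085 the end. A spring pulls it home: 3 N at home plus 0.12 N per mm; let go when pulled out it snaps back.
- gauge_handle (a point): grip point in the middle of the orange handle, 50 mm above the bench: an upright plate 44 mm wide (along the gauge's y), 10 mm thick (along x), its top 68 mm and its foot 20 mm above the bench. Pinch it from above with the fingers closing along the gauge's x; there is 85 mm free behind it to the housing. It moves with the slide.
- gauge_pointer (a point): outer end of the yellow pointer, fixed to the slide straight beside the handle (same x as the handle's middle), 35 mm to its +y, 25 mm above the bench
- gauge_mark (a point): inner top edge, on the centre line, of the red marker: a tab 5 mm thick (x), 13 mm wide, its top 26 mm above the bench, on the outer side of the gauge's +y rail. Its x along the gauge is the mark: the pointer is level with it when the two have the same x in the gauge's frame. Same orientation as the gauge.
- gauge_marker (a joint): where the marker is set, m, 0.030 to 0.060: the reading of gauge_slide at which the pointer is level with it. It can be pushed by a knock (8 N); it must be left as set.
- collet: loose steel collet, 32 mm across, 24 mm high, standing before the red unit; leave it. Origin at its underside.
- foot_pad: loose white machine foot, 38 mm across, 22 mm high, standing before the blue unit; leave it. Origin at its underside.
- puck: loose brass disc, 34 mm across, 12 mm high, lying on top of the gauge's white housing (52 mm high); leave it. Origin at its underside.
- wrench: loose steel wrench lying at the right edge; leave it
- oil_bottle: loose yellow bottle, 52 mm across, 130 mm high, at the left edge; leave it. Origin at its underside.
- filter_can: loose perforated steel can, 84 mm across, 100 mm high, at the left edge; leave it. Origin at its underside.
Things that resemble listed ones, but are neither listed nor needed, are in the scene too. What is shaped like the red_unit but pink is not meant.

How it is judged:
By the outcome, as a careful person would: the job done as asked, in the order asked, and still so for the second after the job is handed in, with the robot touching nothing.
It also fails if it takes over 72 s, if anything falls off the work surface, if the arm or the gripper's body presses on something with over 40 N, if the wrist force passes 120 N, or if a joint passes its speed limit or range.

## Working session

There is one attempt and no reset: what is moved stays moved. The work goes in short steps, Python scripts to look and compute and a tool call to move; the robot and the scene stay as the last step left them, time stands still between calls to the robot, and variables do not carry over. Pictures are saved under pics/ and viewed, at most 10 in all, crops included, and the job is handed in when it is done.

Besides the shell and the picture viewer there is one more tool, called after "Call:" by a JSON object that holds its "op" and its "data", one argument or row to a line. move_arm: Moves the arm, as the interface text tells. Its arguments: {"type":"object","properties":{"motion":{"type":"string"},"newtons":{"type":"number"}},"required":["motion"]}

```bash
ls; mkdir -p pics
cat > h.py <<'E'
import numpy as np, cv2
from scipy.spatial.transform import Rotation as R
from rig import robot
def cam(n):
    m=robot.camera_model(n); a=np.array(m["attitude"])
    Rm=a if a.shape==(3,3) else R.from_quat(a).as_matrix()
    return np.array(m["mtx"]),np.array(m["position"]),Rm
def shot(n):
    c=cam(n); p,d=robot.camera(n); return p,d,c
def ray(c,u,v):
    K,P,Rm=c; d=Rm@np.linalg.solve(K,[u,v,1.0]); return P,d
def onz(c,u,v,z):
    P,d=ray(c,u,v); return P+d*(z-P[2])/d[2]
def dep(c,d,u,v):
    P,r=ray(c,u,v); return P+r*d[int(v),int(u)]
def proj(c,X):
    K,P,Rm=c; x=K@(Rm.T@(np.array(X)-P)); return x[:2]/x[2]
def save(n,p): cv2.imwrite(n,cv2.cvtColor(p,cv2.COLOR_RGB2BGR))
E
python3 - <<'E'
from h import *
print(robot.get_obs())
for n in("scene","top"):
    p,d,c=shot(n); save(f"pics/{n}0.png",p); np.savez(f"{n}0.npz",p=p,d=d,K=c[0],P=c[1],R=c[2]); print(n,c)
E
```

```text
pics
{'time': 0.0, 'q': array([-1.33948736e+00,  5.28484560e-01,  1.43391153e+00,  2.18053801e-05,
        1.18136442e+00, -1.78490662e-01]), 'joint_velocities': array([-4.12956915e-05, -8.27761583e-04,  2.02234575e-03, -2.75917115e-03,
       -6.87492026e-04,  1.68081529e-04]), 'joint_torque': array([ 1.06510286e-04, -4.40040457e+01, -1.76591152e+01,  6.31790701e-02,
        5.81494952e-02, -1.75058503e-04]), 'position': array([ 0.24888804, -0.57252955,  0.22955737]), 'tool_rot': array([ 9.79081644e-01,  2.03464886e-01, -1.85439928e-05, -1.08381793e-03]), 'ft_force': array([ 0.55057631, -0.16264286, -0.38376869]), 'moment': array([-0.00078681, -0.03361343,  0.01800496]), 'grip_force': 0.0, 'grip_width': 0.08745641370513578}
scene (array([[373.66931254,   0.        , 322.43874995],
       [  0.        , 373.66931254, 200.13000332],
       [  0.        ,   0.        ,   1.        ]]), array([ 0.95037849, -0.73598495,  0.71046524]), array([[ 0.8688176 ,  0.27253676, -0.41337597],
       [ 0.49495156, -0.50060558,  0.71022321],
       [-0.01337639, -0.8216555 , -0.56982743]]))
top (array([[397.01250768,   0.        , 309.96556345],
       [  0.        , 397.01250768, 198.31408182],
       [  0.        ,   0.        ,   1.        ]]), array([0.34771952, 0.0391872 , 1.1883817 ]), array([[ 0.01076594, -0.99091394,  0.13406588],
       [-0.99980452, -0.0128908 , -0.01499142],
       [ 0.01658342, -0.13387828, -0.99085902]]))
```

View pics/top0.png

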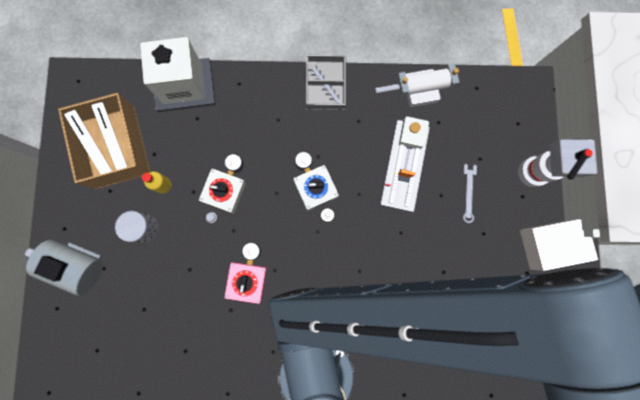

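View pics/scene0.png

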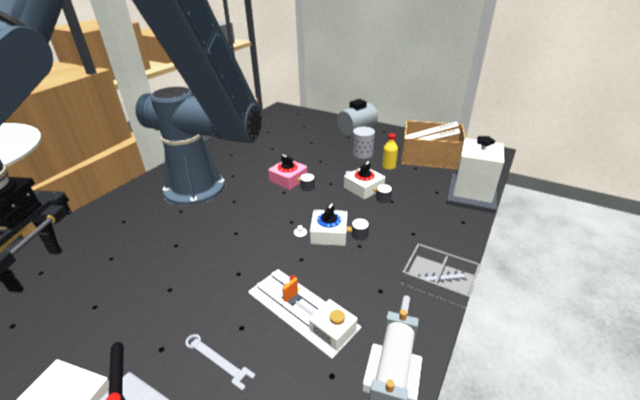

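Top view: the candidates are the white unit with a red collar at (221,189), the pink unit with a red collar at (245,283), which is a decoy, and the blue unit at (316,186). The gauge handle is at (407,172), with the red marker at (388,184). By the description I choose (221,189). The collet is at (211,217) and the dial at (233,162).

Run:
```python
from h import *
z=np.load("top0.npz"); p,d=z["p"],z["d"]; c=(z["K"],z["P"],z["R"])
s=np.load("scene0.npz"); ps,ds=s["p"],s["d"]; cs=(s["K"],s["P"],s["R"])
def masks(p):
    h=cv2.cvtColor(p,cv2.COLOR_RGB2HSV)
    red=((h[...,0]<6)|(h[...,0]>174))&(h[...,1]>170)&(h[...,2]>90)
    orange=(h[...,0]>=7)&(h[...,0]<14)&(h[...,1]>170)&(h[...,2]>120)
    blue=(h[...,0]>100)&(h[...,0]<120)&(h[...,1]>150)&(h[...,2]>90)
    return dict(red=red,orange=orange,blue=blue)
for nm,pp,dd,cc in(("top",p,d,c),("scene",ps,ds,cs)):
  for k,m in masks(pp).items():
    n,l,st,ce=cv2.connectedComponentsWithStats(cv2.dilate(m.astype(np.uint8),np.ones((2,2))))
    for i in range(1,n):
        if st[i,4]>8:
            ys,xs=np.where((l==i)&(dd>0)); X=np.array([dep(cc,dd,u,v) for u,v in zip(xs,ys)])
            print(nm,k,ce[i].round(1),st[i].tolist(),np.median(X,0).round(3))
# white unit box top at z=.05
a=cv2.resize(p[150:230,185:255],None,fx=5.6,fy=5.6,interpolation=cv2.INTER_CUBIC)
b=cv2.resize(p[110:215,375:435],None,fx=4.27,fy=4.27,interpolation=cv2.INTER_CUBIC)
H=min(len(a),len(b)); save("pics/crop1.png",np.hstack([a[:H],b[:H]]))
```

```text
top red [587.8 153.3] [584, 150, 8, 8, 49] [ 0.597 -0.66   0.245]
top red [530.8 170.6] [530, 167, 3, 8, 17] [ 0.59  -0.626  0.055]
top red [146.8 177.5] [142, 173, 11, 10, 86] [0.543 0.465 0.128]
top red [222.6 191.2] [210, 179, 23, 23, 176] [0.514 0.271 0.055]
top red [245.7 282.5] [233, 272, 24, 23, 186] [0.263 0.194 0.055]
top orange [150.2 174.8] [148, 173, 5, 5, 12] [0.552 0.46  0.104]
top orange [406.6 174. ] [400, 172, 14, 5, 39] [ 0.576 -0.259  0.059]
top blue [316.4 187.3] [305, 176, 23, 23, 210] [0.53  0.002 0.056]
scene red [392.  136.5] [389, 134, 7, 6, 42] [0.544 0.46  0.127]
scene red [287.4 168.4] [279, 164, 18, 9, 93] [0.277 0.185 0.056]
scene red [364.1 176.6] [355, 173, 20, 8, 88] [0.534 0.262 0.057]
scene red [292.2 277.2] [291, 276, 4, 4, 13] [ 0.554 -0.209  0.025]
scene red [114.6 396. ] [107, 392, 15, 8, 94] [ 0.598 -0.655  0.246]
scene orange [392.5 139.5] [390, 139, 6, 2, 12] [0.548 0.458 0.117]
scene orange [292.9 278.3] [291, 277, 5, 4, 12] [ 0.568 -0.229  0.045]
scene orange [290.5 291.3] [283, 280, 15, 22, 203] [ 0.586 -0.264  0.045]
scene blue [328.8 222. ] [318, 215, 23, 13, 154] [ 0.551 -0.012  0.057]
```

View pics/crop1.png

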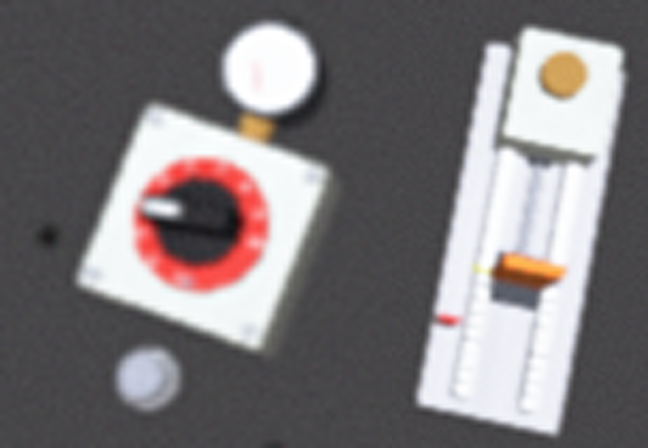

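The crop confirms the choice. It is the white body with the red collar, with the pointer to the left, about 1.3 rad clockwise of the stop. The yellow pointer is at crop (482,268) and the red marker at (447,320). I'm moving past the gauge first for a wrist view.

Run:
```python
from h import *
o=robot.get_obs();K,P,Rm=cam("wrist");T=R.from_quat(o["tool_rot"]).as_matrix()
print(K, T.T@(P-o["position"]), T.T@Rm)
```

```text
[[299.66968426   0.         317.91413333]
 [  0.         299.66968426 201.58274615]
 [  0.           0.           1.        ]] [ 0.07985752  0.00020401 -0.15509665] [[-1.03833483e-03 -9.58812759e-01 -2.84036994e-01]
 [ 9.99999426e-01 -1.07012864e-03 -4.32381659e-05]
 [-2.62498817e-04 -2.84036876e-01  9.58813321e-01]]
```

Call:
{"op": "move_arm", "data": {
  "motion": "1 0.2 -0.1 -0.1 0;1 0.4 -0.2 -0.2 0;1 0.6 -0.3 -0.3 0;1 0.8 -0.38 -0.35 0;1 1 -0.38 -0.35 0;1 1 -0.38 -0.35 0"
}}

```text
time: 0.6
position: [0.4052, -0.4208, 0.3018]
tool_rot: [0.979, 0.205, 0.001, 0.0]
ft_force: [0.3, -0.7, -0.3]
grip_width: 0.0869
grip_force: 0.0
```

Call:
{"op": "move_arm", "data": {
  "motion": "1 0.2 -0.1 0 -0.039;1 0.4 -0.2 0 -0.078;1 0.6 -0.3 0 -0.117;1 0.8 -0.4 0 -0.156;1 1 -0.49 0 -0.195;1 1 -0.49 0 -0.234;1 1 -0.49 0 -0.273;1 1 -0.49 0 -0.312;1 1 -0.49 0 -0.312;1 1 -0.49 0 -0.312"
}}

```text
time: 1.43
position: [0.5464, -0.254, 0.3001]
tool_rot: [0.769, 0.639, -0.0, -0.0]
ft_force: [0.2, -0.5, 0.7]
grip_width: 0.0871
grip_force: 0.0
```

Run:
```python
from h import *
print(robot.get_obs()["position"])
p,d,c=shot("wrist"); save("pics/w1.png",p); np.savez("w1.npz",p=p,d=d,K=c[0],P=c[1],R=c[2]); print(c[1])
```

```text
[ 0.54642055 -0.25397653  0.3000951 ]
[ 0.56245757 -0.17671292  0.45519361]
```

View pics/w1.png

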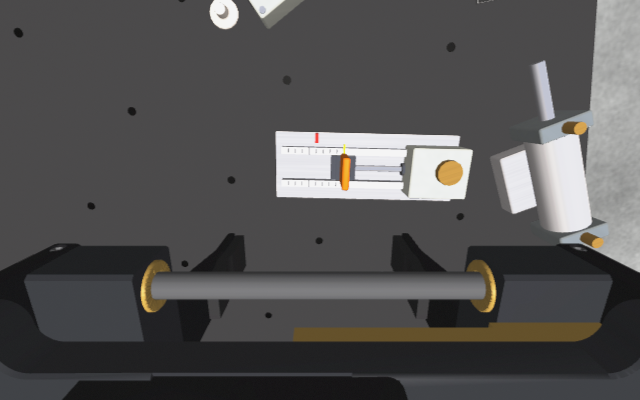

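Wrist view: handle at (346,172), yellow pointer tip at (344,147), red marker at (317,138), puck on the housing at (450,173), and free space around the handle.

Run:
```python
from h import *
z=np.load("w1.npz"); p,d=z["p"],z["d"]; c=(z["K"],z["P"],z["R"])
v,u=np.mgrid[0:400,0:640]
r=np.stack([u,v,np.ones_like(u)],-1).reshape(-1,3)@np.linalg.inv(c[0]).T@c[2].T
X=(c[1]+r*d.reshape(-1,1)).reshape(400,640,3)
h=cv2.cvtColor(p,cv2.COLOR_RGB2HSV)
roi=np.zeros((400,640),bool); roi[122:205,265:480]=1
m=roi&(d>0)&(X[...,2]>0.004)&(X[...,2]<0.1)&(h[...,2]>120)
rc=cv2.minAreaRect((X[m][:,:2]*1000).astype(np.float32)); print("foot rect mm",rc)
b=cv2.boxPoints(rc)/1000; e=[b[1]-b[0],b[2]-b[1]]; L=max(e,key=np.linalg.norm); gx=L/np.linalg.norm(L); gx*=np.sign(gx[0]); gy=np.array([-gx[1],gx[0]])
print("gauge yaw deg",np.degrees(np.arctan2(gx[1],gx[0])),"foot z",np.percentile(X[m][:,2],[2,50,98]))
org=np.array(rc[0])/1000-0.035*gx; print("origin from foot",org)
def rep(n,mm):
    Q=X[mm&(d>0)]; ctr=Q.mean(0); g=(Q[:,:2]-org)@np.stack([gx,gy],1)
    print(n,len(Q),ctr.round(4),"z",Q[:,2].min().round(4),Q[:,2].max().round(4),"gx",g[:,0].min().round(4),g[:,0].max().round(4),"gy",g[:,1].min().round(4),g[:,1].max().round(4))
    return np.where(mm)
H,S,V=h[...,0],h[...,1],h[...,2]
om=roi&(H>=5)&(H<17)&(S>170)&(u<400)
rep("orange",om); rep("orange top",om&(X[...,2]>0.064))
for n,mm,zz in(("yellow",roi&(H>=20)&(H<35)&(S>110)&(u<400),.025),("red",roi&((H<4)|(H>176))&(S>150)&(u<330),.026)):
    ys,xs=rep(n,mm); 
    pts=np.array([onz(c,a,b_,zz)[:2] for a,b_ in zip(xs,ys)]); g=(pts-org)@np.stack([gx,gy],1); print(n,"on plane g",g.mean(0).round(4),g.min(0).round(4),g.max(0).round(4), xs.mean(),ys.mean())
# second view check of the handle top and marker height from scene/top
for nm,px in(("scene",(290.5,281)),):pass
from itertools import product
s=np.load("scene0.npz"); t=np.load("top0.npz")
def tri(c1,a,c2,b_):
    P1,d1=ray(c1,*a);P2,d2=ray(c2,*b_); k=np.linalg.lstsq(np.stack([d1,-d2],1),P2-P1,rcond=None)[0]; q1=P1+k[0]*d1;q2=P2+k[1]*d2; return ((q1+q2)/2).round(4),np.linalg.norm(q1-q2).round(4)
ys,xs=np.where(roi&((H<4)|(H>176))&(S>150)&(u<330)); print("marker tri",tri(c,(xs.mean(),ys.mean()),(s["K"],s["P"],s["R"]),(292.2-.5+0,277.2-.5)) , "scene red is handle? ", proj((s["K"],s["P"],s["R"]),[*(org-0.04*gx+0.05*gy),.026]))
ys,xs=np.where(om&(X[...,2]>0.064)); print("handle top tri",tri(c,(xs.mean(),ys.mean()),(t["K"],t["P"],t["R"]),(406.1,172.2)))
```

```text
foot rect mm ((617.6256103515625, -266.33038330078125), (100.21820831298828, 269.8668518066406), 78.04691314697266)
gauge yaw deg -11.953083 foot z [0.00725681 0.01013702 0.06652083]
origin from foot [ 0.5833845  -0.25908151]
orange 130 [ 0.5821 -0.2521  0.0614] z 0.0203 0.0707 gx -0.0053 0.0099 gy -0.0188 0.0221
orange top 83 [ 0.5821 -0.2538  0.0674] z 0.0643 0.0707 gx -0.0053 0.0049 gy -0.0188 0.0221
yellow 74 [ 0.586  -0.249   0.0605] z 0.0109 0.0707 gx -0.0014 0.0032 gy -0.0106 0.0349
yellow on plane g [0.004 0.004] [-0.001  -0.0201] [0.0072 0.0348] 345.56756756756755 165.54054054054055
red 20 [ 0.5542 -0.209   0.0264] z 0.0248 0.0277 gx -0.0397 -0.0381 gy 0.0368 0.0491
red on plane g [-0.0389  0.043 ] [-0.0397  0.0367] [-0.0381  0.0492] 316.5 137.5
marker tri (array([ 0.5533, -0.2095,  0.0267]), np.float64(0.0022)) scene red is handle?  [294.26550905 275.09003363]
handle top tri (array([ 0.5826, -0.2577,  0.0517]), np.float64(0.002))
```

Call:
{"op": "move_arm", "data": {
  "motion": "1 0.2 -0.1 0 0;1 0.4 -0.2 0 0;1 0.6 -0.3 0 0;1 0.8 -0.4 0 0;1 1 -0.5 0 0;1 1 -0.5 0 0"
}}

```text
time: 1.98
position: [0.481, -0.0353, 0.3004]
tool_rot: [0.768, 0.64, -0.0, -0.002]
ft_force: [-0.7, 0.7, -0.3]
grip_width: 0.0867
grip_force: 0.0
```

Call:
{"op": "move_arm", "data": {
  "motion": "1 0.2 -0.05 0 0;1 0.4 -0.1 0 0;1 0.6 -0.15 0 0;1 0.8 -0.15 0 0;1 1 -0.15 0 0;1 1 -0.15 0 0"
}}

```text
time: 2.48
position: [0.4913, 0.1684, 0.3009]
tool_rot: [0.767, 0.642, 0.002, -0.001]
ft_force: [0.3, -1.2, 0.1]
grip_width: 0.087
grip_force: 0.0
```

Call:
{"op": "move_arm", "data": {
  "motion": "1 0.12 0 0 0;1 0.24 0 0 0;1 0.24 0 0 0;1 0.24 0 0 0"
}}

```text
time: 2.82
position: [0.4993, 0.2098, 0.3003]
tool_rot: [0.768, 0.64, -0.0, 0.0]
ft_force: [-0.3, 0.2, -0.3]
grip_width: 0.0871
grip_force: 0.0
```

Run:
```python
from h import *
print(robot.get_obs()["position"])
p,d,c=shot("wrist"); save("pics/w2.png",p); np.savez("w2.npz",p=p,d=d,K=c[0],P=c[1],R=c[2])
a=cv2.resize(p[30:250,200:440],None,fx=2.7,fy=2.7,interpolation=cv2.INTER_CUBIC); save("pics/w2c.png",a)
```

```text
[0.4992689  0.20977993 0.30032933]
```

View pics/w2c.png

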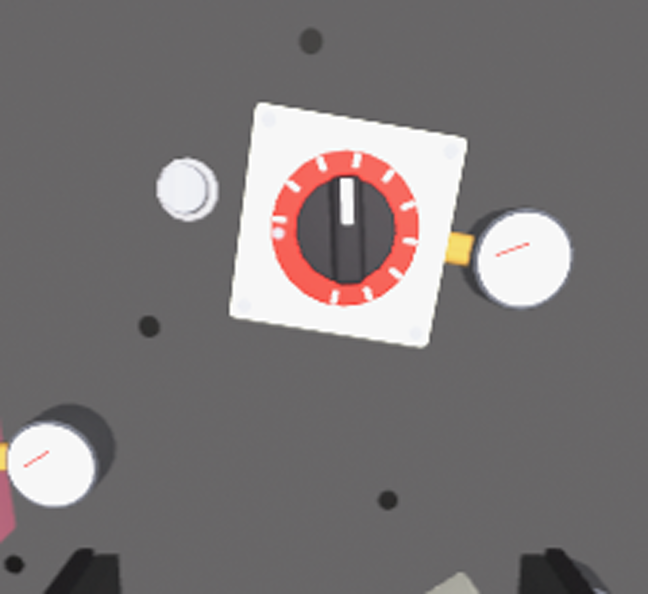

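The crop shows the white unit with the red collar. The white pointer line is at crop (347,200), the stud and first tick at (278,230), the dial at (523,258) and the collet at (188,190). The bar is almost along tool x already.

```bash
cat > red.py <<'E'
from h import *
def red(p,d,c,near):
    v,u=np.mgrid[0:400,0:640]
    r=np.stack([u,v,np.ones_like(u)],-1).reshape(-1,3)@np.linalg.inv(c[0]).T@c[2].T
    X=(c[1]+r*d.reshape(-1,1)).reshape(400,640,3); ok=(d>0)&(np.hypot(X[...,0]-near[0],X[...,1]-near[1])<.085)
    rm=cv2.minAreaRect((X[ok&(X[...,2]>.04)&(X[...,2]<.1)&(np.hypot(X[...,0]-near[0],X[...,1]-near[1])<.078)][:,:2]*1000).astype(np.float32)); print("box",rm)
    h=cv2.cvtColor(p,cv2.COLOR_RGB2HSV); H,S,V=cv2.split(h)
    col=ok&((H<8)|(H>172))&(S>110)&(V>100)&(X[...,2]<.065)&(X[...,2]>.05)
    hull=cv2.convexHull((X[col][:,:2]*1000).astype(np.float32)); print("collar",X[col].mean(0).round(4),"circle",cv2.fitEllipse(hull))
    top=ok&(X[...,2]>.088)&(X[...,2]<.1); rt=cv2.minAreaRect((X[top][:,:2]*1000).astype(np.float32)); print("bar",rt,"z",np.median(X[top][:,2]),top.sum())
    w=top&(S<60)&(V>190); print("pointer",X[w].mean(0).round(4),w.sum())
    Pm=X[top][:,:2]; q=np.linalg.svd(Pm-Pm.mean(0))[2][0]; q*=np.sign(q@(X[w].mean(0)[:2]-Pm.mean(0))); print("bar ctr",Pm.mean(0),"pointer dir deg",np.degrees(np.arctan2(q[1],q[0])))
    return X,col,w
E
python3 - <<'E'
from red import *
z=np.load("w2.npz"); p,d=z["p"],z["d"]; c=(z["K"],z["P"],z["R"])
X,col,w=red(p,d,c,(.518,.27))
t=np.load("top0.npz"); c2=(t["K"],t["P"],t["R"])
ys,xs=np.where(w); print(xs.mean(),ys.mean())
# two-view height of the pointer line centre
h=cv2.cvtColor(t["p"],cv2.COLOR_RGB2HSV); m=np.zeros((400,640),bool); m[182:192,207:221]=1; m&=(h[...,1]<90)&(h[...,2]>150)
y2,x2=np.where(m); print("top ptr px",x2.mean(),y2.mean(),len(x2))
P1,d1=ray(c,xs.mean(),ys.mean());P2,d2=ray(c2,x2.mean(),y2.mean()); k=np.linalg.lstsq(np.stack([d1,-d2],1),P2-P1,rcond=None)[0]; print(P1+k[0]*d1,P2+k[1]*d2)
# dial
U=p; v,u=np.mgrid[0:400,0:640]
m=(d>0)&(X[...,2]>.035)&(X[...,2]<.047)&(np.hypot(X[...,0]-.60,X[...,1]-.24)<.045); print("dial",X[m].mean(0),m.sum())
print(robot.get_obs()["tool_rot"])
E
```

```text
box ((537.5152587890625, 278.4499816894531), (100.02359008789062, 124.50697326660156), 70.41303253173828)
collar [0.5261 0.2826 0.0572] circle ((526.5018920898438, 282.1434020996094), (68.85202026367188, 69.77117919921875), 168.2534942626953)
bar ((526.0195922851562, 282.6357421875), (46.03668212890625, 13.968185424804688), 83.46083068847656) z 0.09458805093767034 484
pointer [0.5282 0.2944 0.0954] 81
bar ctr [0.52604053 0.2829235 ] pointer dir deg 82.62484183918133
328.04938271604937 103.87654320987654
top ptr px 209.96 186.02 50
[0.52750844 0.29402082 0.11423038] [0.52339106 0.29640125 0.11412703]
dial [0.60984954 0.25323562 0.04335991] 1131
[ 7.68386449e-01  6.39985851e-01 -6.07879963e-04  7.83269569e-05]
```

The axis is at (0.526,0.283), with the bar top at 94.6 mm and measuring 46×14 mm, which matches the text. The pointer is at 83° and the stop at 160.6°, so I need about 77.6° anticlockwise in one grasp.

Call:
{"op": "move_arm", "data": {
  "motion": "1 0.13 0.02 0.1 -0.019;1 0.26 0.04 0.25 -0.019;1 0.38 0.067 0.4 -0.019;1 0.382 0.067 0.55 -0.019;1 0.382 0.067 0.75 -0.019;1 0.382 0.067 0.75 -0.019;1 0.382 0.067 0.75 -0.019"
}}

```text
time: 3.45
position: [0.5246, 0.2806, 0.1487]
tool_rot: [0.749, 0.662, -0.003, -0.001]
ft_force: [0.2, 0.2, -0.1]
grip_width: 0.0872
grip_force: 0.0
```

Call:
{"op": "move_arm", "data": {
  "motion": "1 0 0 0.1 0;1 0 0 0.2 0;1 0 0 0.3 0;1 0 0 0.36 0;1 0 0 0.36 0;1 0 0 0.36 0"
}}

```text
time: 3.95
position: [0.5274, 0.2823, 0.0802]
tool_rot: [0.749, 0.663, 0.001, 0.0]
ft_force: [0.2, -0.6, 1.4]
grip_width: 0.0871
grip_force: 0.0
```

Call:
{"op": "move_arm", "data": {
  "motion": "1 0 0 0.018 0;-1 0 0 0.018 0;-1 0 0 0.018 0;-1 0 0 0.018 0;-1 0 0 0.018 0;-1 0 0 0.018 0;-1 0 0 0.018 0;-1 0 0 0.018 0;-1 0 0 0.018 0;-1 0 0 0.018 0",
  "newtons": 25
}}

```text
time: 4.78
position: [0.5261, 0.2826, 0.0749]
tool_rot: [0.749, 0.663, -0.0, -0.0]
ft_force: [0.0, -0.2, -0.7]
grip_width: 0.0352
grip_force: 0.0
```

Call:
{"op": "move_arm", "data": {
  "motion": "-1 0 0 0 0;-1 0 0 0 0;-1 0 0 0 0;-1 0 0 0 0;-1 0 0 0 0;-1 0 0 0 0"
}}

```text
time: 5.28
position: [0.5249, 0.2826, 0.0748]
tool_rot: [0.749, 0.663, -0.001, -0.001]
ft_force: [-3.4, 1.7, 2.7]
grip_width: 0.0135
grip_force: 25.0
```

Call:
{"op": "move_arm", "data": {
  "motion": "-1 0 0 0 -0.03;-1 0 0 0 -0.06;-1 0 0 0 -0.09;-1 0 0 0 -0.12;-1 0 0 0 -0.15;-1 0 0 0 -0.18;-1 0 0 0 -0.21;-1 0 0 0 -0.24;-1 0 0 0 -0.27;-1 0 0 0 -0.3;-1 0 0 0 -0.33;-1 0 0 0 -0.36"
}}

```text
time: 6.28
position: [0.5243, 0.2823, 0.0748]
tool_rot: [0.275, 0.962, -0.001, -0.002]
ft_force: [-5.2, 0.7, 3.1]
grip_width: 0.0141
grip_force: 25.0
```

Call:
{"op": "move_arm", "data": {
  "motion": "-1 0 0 0 -0.01;-1 0 0 0 -0.02;-1 0 0 0 -0.03;-1 0 0 0 -0.04;-1 0 0 0 -0.05;-1 0 0 0 -0.06;-1 0 0 0 -0.06;-1 0 0 0 -0.06"
}}

```text
time: 6.95
position: [0.5242, 0.2822, 0.0748]
tool_rot: [0.185, 0.983, -0.001, -0.002]
ft_force: [-5.7, 0.3, 4.2]
grip_width: 0.014
grip_force: 25.0
```

```bash
python3 -c "
from h import *
o=robot.get_obs();q=o['tool_rot'];print(np.degrees(2*np.arctan2(q[1],q[0])),o['ft_force'],o['moment'],o['grip_width'],o['position'])"
```

```text
158.68886002384576 [-5.73122721  0.33071184  4.21001467] [0.04465503 0.63671159 0.07910623] 0.0140003627833324 [0.52420244 0.28220126 0.07481586]
```

Call:
{"op": "move_arm", "data": {
  "motion": "-1 0 0 0 -0.005;-1 0 0 0 -0.01;-1 0 0 0 -0.015;-1 0 0 0 -0.02;-1 0 0 0 -0.02;-1 0 0 0 -0.02"
}}

```text
time: 7.45
position: [0.5242, 0.2822, 0.0748]
tool_rot: [0.155, 0.988, -0.001, -0.002]
ft_force: [-5.6, -1.0, 4.2]
grip_width: 0.0141
grip_force: 25.0
```

```bash
python3 -c "
from h import *
o=robot.get_obs();q=o['tool_rot'];print(np.degrees(2*np.arctan2(q[1],q[0])),o['ft_force'],o['moment'],o['grip_width'],o['position'])"
```

```text
162.14281705456318 [-5.56811451 -0.9965387   4.15237067] [-0.02927272  0.71439239 -0.43919101] 0.014126123273370735 [0.52418171 0.28217585 0.07482324]
```

The moment jumped to 0.44 N m at about 162°, so the knob is at its stop. I'm releasing it and rising.

Call:
{"op": "move_arm", "data": {
  "motion": "1 0 0 0 0;1 0 0 0 0;1 0 0 0 0;1 0 0 0 0;1 0 0 0 0;1 0 0 0 0;1 0 0 0 0;1 0 0 0 0"
}}

```text
time: 8.12
position: [0.5263, 0.2826, 0.0749]
tool_rot: [0.154, 0.988, 0.0, 0.0]
ft_force: [0.2, 0.4, -0.9]
grip_width: 0.0597
grip_force: 0.0
```

Call:
{"op": "move_arm", "data": {
  "motion": "1 0 0 -0.1 0;1 0 0 -0.25 0;1 0 0 -0.4 0;1 0 0 -0.55 0;1 0 0 -0.7 0;1 0 0 -0.85 0;1 0 0 -1 0;1 0 0 -1 0;1 0 0 -1 0"
}}

```text
time: 8.87
position: [0.5273, 0.283, 0.2773]
tool_rot: [0.154, 0.988, 0.001, 0.002]
ft_force: [0.4, -0.1, -1.1]
grip_width: 0.087
grip_force: 0.0
```

Call:
{"op": "move_arm", "data": {
  "motion": "1 0.02 -0.1 -0.03 0.039;1 0.02 -0.2 -0.06 0.078;1 0.02 -0.3 -0.1 0.117;1 0.02 -0.39 -0.1 0.156;1 0.02 -0.39 -0.1 0.195;1 0.02 -0.39 -0.1 0.234;1 0.02 -0.39 -0.1 0.273;1 0.02 -0.39 -0.1 0.312;1 0.02 -0.39 -0.1 0.351;1 0.02 -0.39 -0.1 0.39;1 0.02 -0.39 -0.1 0.429;1 0.02 -0.39 -0.1 0.467"
}}

```text
time: 9.87
position: [0.4975, 0.2092, 0.293]
tool_rot: [0.778, 0.628, -0.002, -0.001]
ft_force: [-0.9, -0.4, -0.4]
grip_width: 0.087
grip_force: 0.0
```

Call:
{"op": "move_arm", "data": {
  "motion": "1 0 0 0 0;1 0 0 0 0"
}}

```text
time: 10.03
position: [0.4978, 0.2093, 0.2935]
tool_rot: [0.775, 0.632, -0.001, -0.001]
ft_force: [0.2, 0.0, -0.5]
grip_width: 0.087
grip_force: 0.0
```

Run:
```python
from red import *
o=robot.get_obs();q=o["tool_rot"];print(o["position"],np.degrees(2*np.arctan2(q[1],q[0])))
p,d,c=shot("wrist"); save("pics/w3.png",p)
red(p,d,c,(.518,.27))
```

```text
[0.49776459 0.20930957 0.29352141] 78.37928927596464
box ((537.531005859375, 278.5114440917969), (100.00367736816406, 124.46690368652344), 70.48715209960938)
collar [0.5261 0.2834 0.0572] circle ((526.4777221679688, 282.3638000488281), (69.11151123046875, 70.09398651123047), 155.6651611328125)
bar ((525.9889526367188, 282.64068603515625), (13.917573928833008, 45.633907318115234), 70.44989013671875) z 0.09462237980156701 506
pointer [0.5152 0.2864 0.0953] 70
bar ctr [0.52602554 0.28263381] pointer dir deg 160.37478216806545
```

The pointer is at 160.4°, exactly the unit's −x, so the red knob is at its stop. Next is the gauge.

Call:
{"op": "move_arm", "data": {
  "motion": "1 -0.2 0.05 0 0;1 -0.4 0.1 0 0;1 -0.6 0.15 0 0;1 -0.8 0.2 0 0;1 -1 0.25 0 0"
}}

```text
time: 10.5
position: [0.5062, 0.0019, 0.2946]
tool_rot: [0.775, 0.632, -0.0, -0.0]
ft_force: [-0.0, 0.3, -0.4]
grip_width: 0.0869
grip_force: 0.0
```

Call:
{"op": "move_arm", "data": {
  "motion": "1 -0.2 0.05 0 0;1 -0.4 0.1 0 0;1 -0.6 0.15 0 0;1 -0.8 0.2 0 0;1 -1 0.25 0 0"
}}

```text
time: 10.92
position: [0.5142, -0.2044, 0.2946]
tool_rot: [0.775, 0.632, -0.0, -0.0]
ft_force: [0.9, -0.0, -1.1]
grip_width: 0.0869
grip_force: 0.0
```

Call:
{"op": "move_arm", "data": {
  "motion": "1 -0.15 0.1 0 0.002;1 -0.3 0.2 0.1 0.002;1 -0.45 0.29 0.2 0.002;1 -0.55 0.29 0.35 0.002;1 -0.55 0.29 0.47 0.002;1 -0.55 0.29 0.47 0.002;1 -0.55 0.29 0.47 0.002"
}}

```text
time: 11.5
position: [0.5478, -0.3212, 0.199]
tool_rot: [0.778, 0.629, -0.0, -0.003]
ft_force: [0.4, 0.3, -0.1]
grip_width: 0.0872
grip_force: 0.0
```

```bash
cat > gauge.py <<'E'
from h import *
a=np.radians(-11.95); G=np.array([[np.cos(a),-np.sin(a)],[np.sin(a),np.cos(a)]]); org=np.array([.5834,-.2591])
def cloud(d,c):
    v,u=np.mgrid[0:400,0:640]
    r=np.stack([u,v,np.ones_like(u)],-1).reshape(-1,3)@np.linalg.inv(c[0]).T@c[2].T
    return (c[1]+r*d.reshape(-1,1)).reshape(400,640,3)
def meas(p,d,c):
    X=cloud(d,c); g=np.einsum('...i,ij->...j',X[...,:2]-org,G); H,S,V=cv2.split(cv2.cvtColor(p,cv2.COLOR_RGB2HSV))
    ok=(d>0)&(abs(g[...,1])<.06)&(g[...,0]>-.11)&(g[...,0]<.08)&(X[...,2]>.003)&(X[...,2]<.09)
    for n,m,zz in(("handle",ok&(X[...,2]>.062)&(S>150)&(abs(g[...,1])<.03),.068),
      ("pointer",ok&(S>90)&(H>=20)&(H<36)&(g[...,1]>.018),.025),
      ("marker",ok&(S>70)&((H<9)|(H>171))&(g[...,1]>.03),.026)):
        ys,xs=np.where(m)
        if len(ys)<3: print(n,"few"); continue
        b=np.array([onz(c,x,y,zz)[:2] for x,y in zip(xs,ys)]); b=(b-org)@G
        print(n,len(ys),"px",xs.mean().round(1),ys.mean().round(1),"plane gx mean/min/max",b[:,0].mean().round(4),b[:,0].min().round(4),b[:,0].max().round(4),"gy",b[:,1].min().round(4),b[:,1].max().round(4),"depth z",np.median(X[m][:,2]).round(4))
    f=(d>0)&(X[...,2]>.004)&(X[...,2]<.1)&(g[...,0]>-.12)&(g[...,0]<.19)&(abs(g[...,1])<.065)&(S<60)&(V>110); rc=cv2.minAreaRect((g[f]*1000).astype(np.float32)); print("foot(g)",rc)
E
python3 - <<'E'
from gauge import *
o=robot.get_obs();q=o["tool_rot"];print(o["position"],np.degrees(2*np.arctan2(q[1],q[0])))
p,d,c=shot("wrist"); save("pics/w4.png",p); np.savez("w4.npz",p=p,d=d,K=c[0],P=c[1],R=c[2])
meas(p,d,c)
z=np.load("w1.npz"); print("w1"); meas(z["p"],z["d"],(z["K"],z["P"],z["R"]))
E
```

```text
[ 0.54781501 -0.32120847  0.19903572] 77.88480266601601
handle 505 px 340.1 124.4 plane gx mean/min/max -0.0002 -0.0051 0.0048 gy -0.0209 0.0213 depth z 0.0684
pointer 30 px 339.1 96.3 plane gx mean/min/max 0.0012 -0.0 0.0065 gy 0.0199 0.0347 depth z 0.0265
marker 86 px 300.4 81.0 plane gx mean/min/max -0.0386 -0.0419 -0.0358 gy 0.0357 0.0491 depth z 0.0268
foot(g) ((35.07383728027344, 0.14109039306640625), (99.88046264648438, 269.67791748046875), 89.7776107788086)
w1
handle 248 px 345.0 172.8 plane gx mean/min/max -0.0005 -0.0057 0.0045 gy -0.0201 0.0225 depth z 0.0684
pointer 17 px 344.4 150.6 plane gx mean/min/max 0.0013 -0.001 0.0071 gy 0.0122 0.0348 depth z 0.026
marker 39 px 316.5 137.6 plane gx mean/min/max -0.039 -0.0412 -0.0367 gy 0.0367 0.0492 depth z 0.0263
foot(g) ((34.82002258300781, 0.0421600341796875), (100.27779388427734, 270.1869812011719), 89.99589538574219)
```

View pics/w4.png

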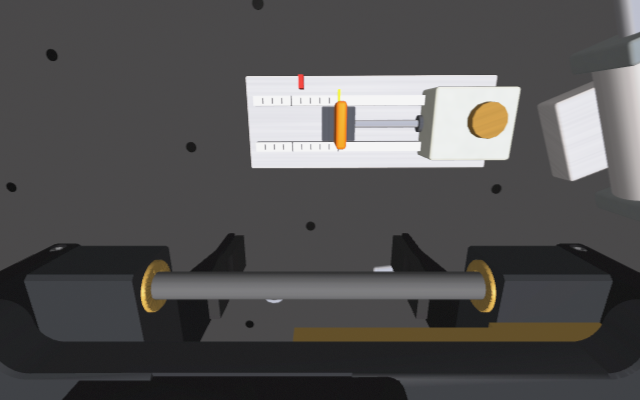

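Wrist close-up: handle at (340,124), yellow tip at (338,91), red marker at (301,81). The marker reads about 38.6 mm from the pointer. Next I grasp the handle.

Call:
{"op": "move_arm", "data": {
  "motion": "1 0.15 0.05 0.1 0;1 0.3 0.1 0.25 0;1 0.341 0.108 0.4 0;1 0.341 0.108 0.5 0;1 0.341 0.108 0.5 0;1 0.341 0.108 0.6 0;1 0.341 0.108 0.7 0;1 0.341 0.108 0.78 0;1 0.341 0.108 0.78 0;1 0.341 0.108 0.78 0"
}}

```text
time: 12.38
position: [0.5856, -0.2605, 0.047]
tool_rot: [0.778, 0.628, 0.0, 0.001]
ft_force: [-0.1, 0.4, 0.9]
grip_width: 0.0873
grip_force: 0.0
```

Call:
{"op": "move_arm", "data": {
  "motion": "1 0 0 0 0;1 0 0 0 0;-1 0 0 0 0;-1 0 0 0 0;-1 0 0 0 0;-1 0 0 0 0;-1 0 0 0 0;-1 0 0 0 0;-1 0 0 0 0;-1 0 0 0 0",
  "newtons": 30
}}

```text
time: 13.22
position: [0.5844, -0.2599, 0.0448]
tool_rot: [0.778, 0.628, -0.0, -0.0]
ft_force: [0.1, -0.5, 0.4]
grip_width: 0.0415
grip_force: 0.0
```

Call:
{"op": "move_arm", "data": {
  "motion": "-1 0 0 0 0;-1 0 0 0 0;-1 0 0 0 0;-1 0 0 0 0;-1 0 0 0 0;-1 0 0 0 0;-1 0 0 0 0;-1 0 0 0 0"
}}

```text
time: 13.88
position: [0.5822, -0.2593, 0.0447]
tool_rot: [0.778, 0.629, -0.001, -0.002]
ft_force: [-4.9, -0.2, 3.2]
grip_width: 0.0096
grip_force: 30.0
```

Run:
```python
from gauge import *
o=robot.get_obs();q=o["tool_rot"];print(o["position"],(o["position"][:2]-org)@G,np.degrees(2*np.arctan2(q[1],q[0])),o["ft_force"],o["grip_width"])
p,d,c=shot("wrist"); save("pics/w5.png",p); meas(p,d,c)
```

```text
[ 0.58219834 -0.2593002   0.04474187] [-0.00113416 -0.00044467] 77.89794130524935 [-4.87501977 -0.17412824  3.19184901] 0.009595333567545192
handle 1052 px 317.2 265.5 plane gx mean/min/max 0.0001 -0.0048 0.005 gy -0.0205 0.0244 depth z 0.0684
pointer 103 px 317.5 198.2 plane gx mean/min/max 0.0001 -0.0014 0.0017 gy 0.0219 0.0352 depth z 0.0256
marker 337 px 253.2 174.4 plane gx mean/min/max -0.0378 -0.0419 -0.0335 gy 0.0362 0.0511 depth z 0.026
foot(g) ((35.17474365234375, 7.8469085693359375), (84.9095458984375, 270.0057373046875), 89.9919662475586)
```

View pics/w5.png

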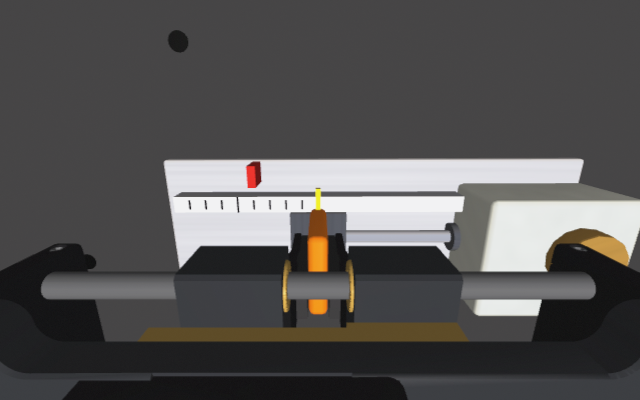

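Wrist: orange handle gripped at (318,265), yellow tip at (318,190), marker top face at (252,175), with its inner edge at row 187. All stay in view during the pull. I'll pull 30 mm first.

Call:
{"op": "move_arm", "data": {
  "motion": "-1 0 -0.01 0 0;-1 0 -0.025 0 0;-1 0 -0.04 0 0;-1 0 -0.055 0 0;-1 0 -0.07 0 0;-1 0 -0.085 0 0;-1 0 -0.1 0 0;-1 0 -0.115 0 0;-1 0 -0.13 0 0;-1 0 -0.145 0 0;-1 0 -0.15 0 0;-1 0 -0.15 0 0"
}}

```text
time: 14.93
position: [0.5561, -0.2539, 0.0448]
tool_rot: [0.778, 0.628, 0.001, 0.001]
ft_force: [6.9, -0.1, -6.3]
grip_width: 0.0098
grip_force: 30.0
```

```bash
cat > fine.py <<'E'
from gauge import *
def fine(name):
    o=robot.get_obs();print("tcp g",((o["position"][:2]-org)@G).round(4),o["ft_force"].round(1),o["grip_width"])
    p,d,c=shot("wrist"); save(name,p); meas(p,d,c)
    X=cloud(d,c); g=np.einsum('...i,ij->...j',X[...,:2]-org,G); H,S,V=cv2.split(cv2.cvtColor(p,cv2.COLOR_RGB2HSV))
    m=(d>0)&(S>70)&((H<9)|(H>171))&(g[...,1]>.03)&(g[...,1]<.06)&(X[...,2]>.0245)&(X[...,2]<.03)&(g[...,0]<-.02)&(g[...,0]>-.07)
    ys,xs=np.where(m); b=(np.array([onz(c,x,y,.026)[:2] for x,y in zip(xs,ys)])-org)@G
    i=b[:,1]<b[:,1].min()+.004; print("marker top",len(ys),"inner px",xs[i].mean(),ys[i].mean(),"gx",b[:,0].mean().round(4),b[:,0].min().round(4),b[:,0].max().round(4),"inner gx",b[i,0].mean().round(4), "V",np.median(V[m]))
    return p
E
python3 -c "
from fine import *
fine('pics/w6.png')"
```

```text
tcp g [-0.0278 -0.0006] [ 6.9 -0.1 -6.3] 0.009848957859956554
handle 1059 px 317.9 265.9 plane gx mean/min/max -0.0263 -0.0312 -0.0213 gy -0.0207 0.0243 depth z 0.0684
pointer 103 px 317.5 198.2 plane gx mean/min/max -0.0263 -0.0279 -0.0248 gy 0.0218 0.0351 depth z 0.026
marker 248 px 296.1 174.3 plane gx mean/min/max -0.0388 -0.0418 -0.036 gy 0.036 0.0516 depth z 0.0266
foot(g) ((34.933563232421875, 7.963539123535156), (270.58251953125, 84.75265502929688), 0.012374675832688808)
marker top 188 inner px 295.43636363636364 183.98181818181817 gx -0.0393 -0.0418 -0.037 inner gx -0.0394 V 239.0
```

Call:
{"op": "move_arm", "data": {
  "motion": "-1 0 -0.01 0 0;-1 0 -0.02 0 0;-1 0 -0.03 0 0;-1 0 -0.04 0 0;-1 0 -0.05 0 0;-1 0 -0.056 0 0;-1 0 -0.056 0 0;-1 0 -0.056 0 0"
}}

```text
time: 15.65
position: [0.5459, -0.2517, 0.0448]
tool_rot: [0.778, 0.628, 0.001, 0.002]
ft_force: [6.9, 0.8, -7.3]
grip_width: 0.0098
grip_force: 30.0
```

```bash
python3 -c "
from fine import *
p=fine('pics/w7.png')"
```

```text
tcp g [-0.0382 -0.0006] [ 6.9  0.8 -7.3] 0.009831466764608937
handle 1063 px 317.9 265.8 plane gx mean/min/max -0.0368 -0.0417 -0.0318 gy -0.0207 0.0248 depth z 0.0684
pointer 103 px 317.5 198.2 plane gx mean/min/max -0.0367 -0.0383 -0.0352 gy 0.0218 0.035 depth z 0.0259
marker 221 px 313.2 174.1 plane gx mean/min/max -0.0392 -0.0417 -0.0369 gy 0.0359 0.0515 depth z 0.0268
foot(g) ((35.29951477050781, 8.47684097290039), (270.5329895019531, 83.65531921386719), 0.014197418466210365)
marker top 190 inner px 313.5 184.0 gx -0.0392 -0.0417 -0.0369 inner gx -0.0391 V 240.0
```

Call:
{"op": "move_arm", "data": {
  "motion": "-1 0 -0.003 0 0;-1 0 -0.006 0 0;-1 0 -0.009 0 0;-1 0 -0.011 0 0;-1 0 -0.011 0 0;-1 0 -0.011 0 0"
}}

```text
time: 16.2
position: [0.5441, -0.2514, 0.0449]
tool_rot: [0.778, 0.628, 0.001, 0.002]
ft_force: [7.3, 0.0, -8.1]
grip_width: 0.0102
grip_force: 30.0
```

```bash
python3 -c "
from fine import *
p=fine('pics/w8.png')
save('pics/w8c.png',cv2.resize(p[150:220,270:370],None,fx=6,fy=6,interpolation=cv2.INTER_NEAREST))"
```

```text
tcp g [-0.04   -0.0006] [ 7.3  0.  -8.1] 0.010215762432273137
handle 1066 px 317.9 265.7 plane gx mean/min/max -0.0386 -0.0435 -0.0336 gy -0.0207 0.0248 depth z 0.0684
pointer 103 px 317.5 198.2 plane gx mean/min/max -0.0385 -0.0401 -0.037 gy 0.0218 0.035 depth z 0.0258
marker 222 px 316.2 174.1 plane gx mean/min/max -0.0392 -0.0417 -0.037 gy 0.0359 0.0515 depth z 0.0267
foot(g) ((35.248268127441406, 9.116348266601562), (270.3188781738281, 82.37385559082031), 0.028772927820682526)
marker top 194 inner px 316.5 184.0 gx -0.0392 -0.0417 -0.037 inner gx -0.0391 V 240.0
```

View pics/w8c.png

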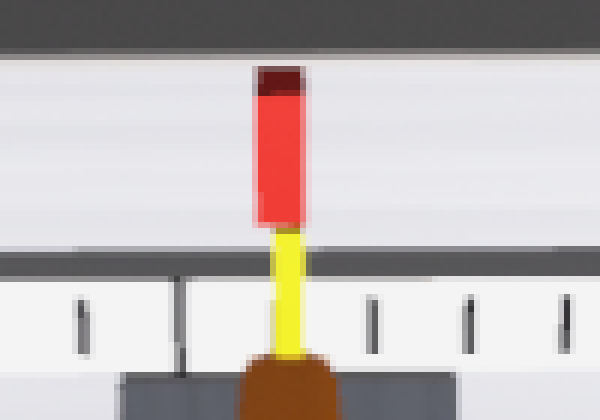

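Crop: the yellow tip is centred at x=288 and the red tab at x=280, so about 0.7 mm short. I'll nudge 0.6 mm and then hold.

Call:
{"op": "move_arm", "data": {
  "motion": "-1 0 -0.001 0 0;-1 0 -0.002 0 0;-1 0 -0.003 0 0;-1 0 -0.003 0 0;-1 0 -0.003 0 0;-1 0 -0.003 0 0;-1 0 -0.003 0 0;-1 0 -0.003 0 0"
}}

```text
time: 16.92
position: [0.5437, -0.2513, 0.0448]
tool_rot: [0.778, 0.628, 0.001, 0.002]
ft_force: [9.0, 0.8, -7.3]
grip_width: 0.0097
grip_force: 30.1
```

```bash
python3 -c "
from fine import *
p=fine('pics/w9.png')"
```

```text
tcp g [-0.0405 -0.0006] [ 9.   0.8 -7.3] 0.009693027594063564
handle 1065 px 317.9 265.7 plane gx mean/min/max -0.0391 -0.044 -0.0341 gy -0.0207 0.0243 depth z 0.0684
pointer 103 px 317.5 198.2 plane gx mean/min/max -0.039 -0.0406 -0.0375 gy 0.0218 0.035 depth z 0.0258
marker 224 px 317.2 174.1 plane gx mean/min/max -0.0391 -0.0417 -0.0369 gy 0.0359 0.0515 depth z 0.0266
foot(g) ((34.9359130859375, 8.664169311523438), (83.25245666503906, 269.9942321777344), 89.96788787841797)
marker top 173 inner px 316.84313725490193 184.05882352941177 gx -0.0394 -0.0417 -0.0374 inner gx -0.0394 V 241.0
```

Call:
{"op": "move_arm", "data": {
  "motion": "-1 0 0 0 0;-1 0 0 0 0;-1 0 0 0 0;-1 0 0 0 0;-1 0 0 0 0;-1 0 0 0 0;-1 0 0 0 0;-1 0 0 0 0;-1 0 0 0 0;-1 0 0 0 0;-1 0 0 0 0;-1 0 0 0 0"
}}

```text
time: 17.97
position: [0.5436, -0.2513, 0.0448]
tool_rot: [0.778, 0.628, 0.001, 0.002]
ft_force: [7.5, 0.1, -8.8]
grip_width: 0.01
grip_force: 30.1
```

```bash
python3 -c "
from fine import *
p=fine('pics/w10.png')"
```

```text
tcp g [-0.0405 -0.0006] [ 7.5  0.1 -8.8] 0.009950396001873515
handle 1060 px 317.9 265.9 plane gx mean/min/max -0.0391 -0.044 -0.0341 gy -0.0207 0.0243 depth z 0.0684
pointer 102 px 317.5 198.3 plane gx mean/min/max -0.039 -0.0406 -0.0375 gy 0.0218 0.035 depth z 0.0258
marker 223 px 317.2 174.1 plane gx mean/min/max -0.0391 -0.0417 -0.0369 gy 0.0359 0.0515 depth z 0.0266
foot(g) ((35.260101318359375, 9.116413116455078), (82.37696075439453, 270.6755676269531), 89.99957275390625)
marker top 173 inner px 316.8 184.1 gx -0.0394 -0.0417 -0.0374 inner gx -0.0394 V 241.0
```

The pointer is level within about 0.2 mm and was held for over 1 s. I'm easing it home slowly.

Call:
{"op": "move_arm", "data": {
  "motion": "-1 0 0.005 0 0;-1 0 0.015 0 0;-1 0 0.025 0 0;-1 0 0.035 0 0;-1 0 0.045 0 0;-1 0 0.055 0 0;-1 0 0.065 0 0;-1 0 0.075 0 0;-1 0 0.085 0 0;-1 0 0.095 0 0;-1 0 0.105 0 0;-1 0 0.115 0 0"
}}

```text
time: 19.02
position: [0.5646, -0.2557, 0.0448]
tool_rot: [0.778, 0.628, 0.0, 0.001]
ft_force: [4.8, -0.6, -5.9]
grip_width: 0.0096
grip_force: 30.0
```

Call:
{"op": "move_arm", "data": {
  "motion": "-1 0 0.01 0 0;-1 0 0.02 0 0;-1 0 0.03 0 0;-1 0 0.04 0 0;-1 0 0.05 0 0;-1 0 0.058 0 0;-1 0 0.066 0 0;-1 0 0.073 0 0;-1 0 0.08 0 0;-1 0 0.085 0 0;-1 0 0.09 0 0;-1 0 0.095 0 0"
}}

```text
time: 20.02
position: [0.5821, -0.2593, 0.0448]
tool_rot: [0.778, 0.628, -0.0, -0.001]
ft_force: [-0.1, -0.5, -4.5]
grip_width: 0.0098
grip_force: 30.0
```

Call:
{"op": "move_arm", "data": {
  "motion": "-1 0 0.003 0 0;-1 0 0.005 0 0;-1 0 0.008 0 0;-1 0 0.01 0 0;-1 0 0.01 0 0;-1 0 0.01 0 0"
}}

```text
time: 20.52
position: [0.5822, -0.2593, 0.0448]
tool_rot: [0.778, 0.628, -0.001, -0.002]
ft_force: [-5.5, 0.5, 0.1]
grip_width: 0.0097
grip_force: 30.0
```

```bash
python3 -c "
from fine import *
p=fine('pics/w11.png')"
```

```text
tcp g [-0.0011 -0.0005] [-5.5  0.5  0.1] 0.009669004213115581
handle 1059 px 317.2 265.3 plane gx mean/min/max 0.0001 -0.0048 0.005 gy -0.0205 0.0249 depth z 0.0684
pointer 103 px 317.5 198.2 plane gx mean/min/max 0.0002 -0.0014 0.0017 gy 0.0219 0.0352 depth z 0.0258
marker 335 px 253.1 174.5 plane gx mean/min/max -0.0378 -0.0419 -0.0335 gy 0.0362 0.0512 depth z 0.0261
foot(g) ((35.17262268066406, 7.688320159912109), (85.2531509399414, 270.0975646972656), 89.99105834960938)
marker top 196 inner px 251.0 184.0 gx -0.0393 -0.0419 -0.0367 inner gx -0.0394 V 234.0
```

It's home (0.0001) and the marker is unmoved. I'll release, rise and check.

Call:
{"op": "move_arm", "data": {
  "motion": "1 0 0 0 0;1 0 0 0 0;1 0 0 0 0;1 0 0 0 0;1 0 0 0 0;1 0 0 0 0;1 0 0 0 0;1 0 0 0 0;1 0 0 0 0;1 0 0 0 0;1 0 0 0 0"
}}

```text
time: 21.48
position: [0.5845, -0.2599, 0.0449]
tool_rot: [0.778, 0.628, 0.0, -0.0]
ft_force: [-0.7, 0.1, -0.2]
grip_width: 0.0752
grip_force: 0.0
```

Call:
{"op": "move_arm", "data": {
  "motion": "1 0 0 -0.1 0;1 0 0 -0.25 0;1 0 0 -0.4 0;1 0 0 -0.55 0;1 0 0 -0.7 0;1 0 0 -0.85 0;1 0 0 -1 0;1 0 0 -1 0;1 0 0 -1 0;1 0 0 -1 0"
}}

```text
time: 22.32
position: [0.5839, -0.2595, 0.2445]
tool_rot: [0.778, 0.628, -0.0, -0.001]
ft_force: [-0.8, -0.8, 0.0]
grip_width: 0.0871
grip_force: 0.0
```

Run:
```python
from h import *
p,d,c=shot("scene"); save("pics/scene1.png",p)
a=np.load("scene0.npz")["p"]; m=(cv2.absdiff(p,a).max(2)>40).astype(np.uint8)
n,l,st,ce=cv2.connectedComponentsWithStats(m)
print([(st[i].tolist()) for i in range(1,n) if st[i,4]>15]); print(robot.get_obs()["position"],robot.get_obs()["ft_force"])
save("pics/scene1c.png",p)
```

```text
[[0, 0, 63, 126, 4887], [131, 0, 102, 112, 5318], [204, 0, 111, 110, 6758], [138, 93, 13, 9, 80], [176, 96, 16, 20, 169], [152, 102, 14, 16, 97], [245, 103, 9, 18, 31], [136, 104, 9, 17, 92], [198, 112, 12, 10, 48], [248, 120, 50, 25, 312], [139, 123, 23, 15, 179], [226, 123, 10, 6, 28], [198, 125, 23, 11, 190], [264, 124, 33, 10, 58], [235, 142, 73, 62, 2094], [0, 159, 72, 95, 3015], [358, 162, 7, 9, 25], [285, 190, 47, 48, 780], [285, 192, 10, 7, 32], [259, 194, 15, 24, 206], [0, 213, 9, 15, 46], [0, 232, 21, 19, 96], [0, 254, 23, 38, 470]]
[ 0.5835366  -0.25931941  0.24356144] [ 0.25215084  0.43242749 -0.25498447]
```

View pics/scene1.png

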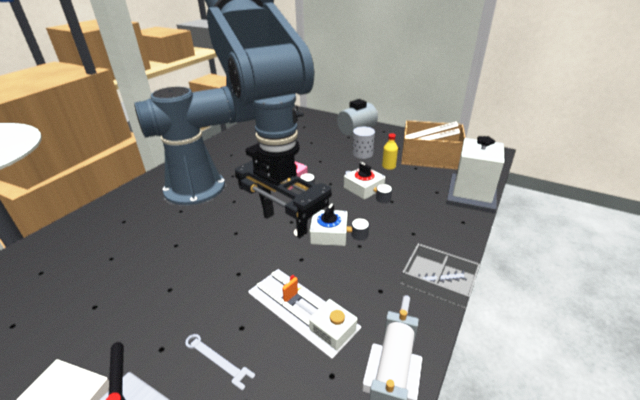

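The scene differs only in the arm and the red knob at (364,168). The gauge is home with the handle at (290,289), and the blue unit, puck, wrench and the rest are unchanged.

```bash
python3 -c "
from rig import robot
print(robot.hand_in())"
```

```text
the job is handed in; nothing more can be done
None
```

Done and handed in: red-collared knob turned to its stop, then the gauge pulled level with its marker (within about 0.2 mm), held for over a second and eased home; everything is released, and I saw nothing else moved.

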